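# Seat the standard cell square in the photometer's light path and shut the cover

## Task

Set up the photometer for its daily check: take the red-capped standard cell out of the tray by its cap, keeping your fingers off the glass, and press it gently and fully home in the cell well with its clear faces in line with the light path (white line on the cap in line with the white lines on the well's holder). Let go, then slide the light cover fully shut over it; leave the other cells and the things on the bench where they are.

Things in the scene. Friction and masses are not known exactly. Their poses are not given: they have to be found in the camera images.
- cell: Standard cell, loose, upright in one of the tray's compartments (which one and its turn vary): amber glass block 25 x 25 x 55 mm tall under a red cap 32 x 32 x 28 mm (sides parallel; 83 mm in all, 0.1 to 0.14 kg). Origin: centre of the glass underside, z up. Clear faces look along +x and -x, frosted white ones along +y and -y; the white line on the cap runs along x.
- cell_glass: Glass of the standard cell, its lowest 55 mm (origin and axes as the cell; sharp foot edges). Fingers keep off it: hold the cell by the cap, whose underside is 55 mm above the origin. The well is square and takes the cell in four turns: clear faces go to the photometer's front and rear (+x, -x), either way round. Chips if pressed on the photometer with over 30 N in all (spring and walls count).
- meter: Bench photometer, fixed, but placed and turned anew each time: white housing 260 (x) by 340 mm (y), deck 105 mm high. Origin: centre of the underside. Its rear pod with the screen rises 35 mm above the deck from x = +65 mm (sloping panel from +37 mm). In its deck at x = -30, y = -70 mm sits a grey lift-out holder, 56 mm square, level with the deck: the cell well. The light path runs along x.
- well_seat (a point): Nominal centre of the well's floor, 58 mm above the bench; axes as the photometer's, x along the light path. Home, the glass rests on the floor and the cap's underside is 8 mm above the deck. On the well's +y side a leaf spring, sloping in from 9 to a 3 mm bulge 22 mm below the deck, presses the glass to the -y wall with some 5 N: the cell does not fall in, but needs a push of 3 to 10 N.
- well_mouth (a point): Where the centre of the well's mouth should be, level with the deck, 47 mm above well_seat, same axes. The holder is clamped with slack: its well is really up to 2 mm off this point in x and in y, so feel (or look) for it. The well is a sharp-edged hole 26.2 mm square, square to the photometer: 1.2 mm of play for the glass in all. Two white lines on the holder mark the light path.
- cover (a joint): Dark sliding light cover, in m: 0 shut (firm stop), 0.13 fully open. Slides along the photometer's y, opens to +y, stays put (drag 2 N). A hood 100 (x) by 110 mm (y), 50 mm above the deck, open at its -y end; shut, it is centred on the well and meets a fixed dark end wall, 10 mm thick and 50 mm high, 55 mm to the -y side of the well's centre. It passes only over a cell within 9 mm of home.
- cover_rib (a point): Middle of the top of the blue rib on the cover, 72 mm above the deck, moving with the cover; axes as the photometer's. The rib is 60 mm long (x), 12 mm thick (y) and 22 mm high, in the middle of the hood's top, and can be pushed or pinched.
- tray: The white cell tray, fixed: 96 mm (x) by 262 mm (y), walls 20 mm high, inner floor 4 mm above the bench, three compartments in a row along y, 85 mm apart, one cell in each. Origin: centre of its underside.
- cell_low: Bystander: a cell of the same size and build with a blue cap and colourless glass, loose in the tray. Origin as the cell's.
- cell_high: Bystander: a cell of the same size and build with a yellow cap and green glass, loose in the tray. Origin as the cell's.
- oyster_a: Bystander: a closed oyster, about 95 x 70 x 27 mm, lying on the bench. Origin: centre of its underside.
- oyster_b: Bystander: a second oyster, about 85 x 60 x 27 mm. Origin: centre of its underside.
- sample_bottle: Bystander: a closed white bottle, 60 mm across and 130 mm tall, standing. Origin: centre of its underside.
- size_ring: Bystander: an aluminium oyster sizing ring, 84 mm outside, 66 mm inside, 6 mm thick, lying flat. Origin: centre of its underside.
- refractometer: Bystander: a hand refractometer, 180 mm long and 28 mm high, lying along its x axis. Origin: centre of its underside.
- oyster_knife: Bystander: an oyster knife, 165 mm long and 26 mm high, lying along its x axis. Origin: centre of its underside.
There are look-alikes about, which are no part of the job. Several things look just like the cell: the one meant starts farthest to the robot's left.

How it is judged:
On the way, in this order (a step that is already met when the one before it is completed fails the run):
1. the cell is fully home in the well with its clear faces in line with the light path, and let go (z of cell in the frame of well_seat between -0.003 and 0.002 m and horizontal distance between cell and well_seat below 0.005 m and angle between the x axis of cell and the x axis of well_seat, either way round below 0.07 rad and angle between cell's own z axis and vertical below 0.06 rad and contact force between the fingers and cell below 0.2 N), for 0.2 s.
2. the light cover is slid shut (value of joint cover below 0.004 m), for 0.2 s.
At the end, for the whole second after the job is handed in: The standard cell stands in the well, its underside within 2 mm of the well's floor and 5 mm of its nominal centre, its clear faces within 4 degrees of the light path (either way round), upright within 3.4 degrees and at rest; the cover is shut to within 4 mm; everything is released (z of cell in the frame of well_seat between -0.003 and 0.002 m and horizontal distance between cell and well_seat below 0.005 m and angle between the x axis of cell and the x axis of well_seat, either way round below 0.07 rad and angle between cell's own z axis and vertical below 0.06 rad and value of joint cover below 0.004 m and linear speed of cell below 0.02 m/s); the robot touches nothing.
It fails at once if the standard cell is pressed against the photometer with more than 30 N in all (contact force between cell and meter above 30 N).
It fails at once if the fingers touch the glass of the standard cell (contact force between the fingers and cell_glass above 0.5 N).
It fails at once if the standard cell is tipped over (more than 35 degrees) (angle between cell's own z axis and vertical above 0.6 rad).
It fails at once if another cell is moved more than 20 mm or tipped over (distance of any of cell_low, cell_high from where it was at the start of the episode above 0.02 m or angle between any of cell_low, cell_high's own z axis and vertical above 0.6 rad).
It fails at once if something else on the bench is moved more than 30 mm (distance of any of oyster_a, oyster_b, sample_bottle, size_ring, refractometer, oyster_knife from where it was at the start of the episode above 0.03 m).
It also fails if it takes over 72 s, if anything falls off the work surface, if the arm or the gripper's body presses on something with over 40 N, if the wrist force passes 120 N, or if a joint passes its speed limit or range.

## Robot

A 6-joint arm with a two-finger parallel gripper is mounted at the origin on the work surface. World frame = base frame: x ahead of the robot, y to its left, z up, the work surface at z = 0. Lengths are in m, angles in rad, forces in N, time in s.
With the tool pointing down it reaches from about 0.35 to 0.925 m from the base axis. Payload 6.4 kg.
Tool frame: the origin (TCP) lies midway between the tips of the shut fingers; the grasp point (between the pads) lies 19 mm behind it; y points along the fingers, z is the direction in which the jaws open and shut, and the axes are right-handed (so a half turn about y gives the same grasp; the last joint's range is limited). The gripper opens to 94 mm and grips with 3 to 60 N. Pads are 16 mm wide; open, the fingers measure 119 mm over their backs; the gripper's body (75 mm by 177 mm) begins 78 mm behind the grasp point.
Start: joints at [1.145, 0.245, 1.558, -0, 1.339, -0.174], TCP at [0.162, 0.63, 0.205] pointing down, gripper open.
Joint ranges: [-3.13, 3.13], [-1.02, 2.26], [0.13, 2.54], [-0.95, 4.09], [0.21, 2.88], [-2.74, 2.74]. Speed limits (rad/s): [2.57, 2.57, 3.14, 3.14, 3.14, 3.14].

## Interface

Orientations are given as a rotation vector (axis times angle).
In Python, from bench import status, eyes, sign_off gives the robot as it stands. The module is installed in compiled form; this text tells all that it offers.
- The arm moves only by the tool move_arm, never from a script. Its argument "rows" is one flat list of numbers, 5 for each row, row after row: the shift along the tool's x, y, z in m, then the turn about the tool's y in degrees, then the closure, from -1 (fully open) to 1 (shut), so that 0 is half open. A call has 1 to 10 rows; each row is the pose to reach, as a shift and turn from the pose commanded when the call began, along the tool's axes at that moment; what a row does not reach only later rows make up. A row lasts 1/12 s, in which the tool goes at most 41.7 mm and 7.16 degrees, less where a joint would pass 70% of its speed; a pose out of reach is approached as far as the arm can. A call with a gripper value outside its range is refused whole. The fingers move at their own pace and stop on an object; "force" is the grip in N (left out, the last holds). Time passes only in rows, so rows that repeat a pose let the fingers close. It gives the time, the measured TCP pose, the force and the opening at its end, in the units of the state.
- status.get_state(): the state, without advancing time (a new reading comes with each control period).
- eyes.read_camera(name): name is "scene" or "top"; returns (picture, depth): 480x640x3 uint8, blue, green, red; 480x640 float32, m along the optical axis (not along the pixel's ray), 0 where there is no reading.
- eyes.calibration(name): a dict with "camera_matrix" (3x3 intrinsics, pixels), "rvec" (rotation vector, rad) and "tvec" (3), from world to camera coordinates, as OpenCV has them. Camera axes: x right, y down, z forward; pixel columns grow to the right and rows downward; lengths in m; the calibration is good to about 2 mm. A picture is of the moment at which its call begins. calibration takes no time and is no camera call.
- sign_off(): hands the job in, once; it reports no verdict.
The state is a dict: "time_s": time; "q": joint angles; "joint_velocities": joint speeds; "joint_efforts": joint torques, N m; "tcp_pos": TCP position; "ee_rot": TCP orientation; "wrist_force": force on the tool from outside, world axes, zero at the start; "wrist_torque": the same for the moment, N m; "width": finger opening in m.
Only numpy, scipy, OpenCV 4.12 (cv2) and the standard library are available. Lean on these libraries where they do the work, as an engineer would, in place of code of your own. Each camera call takes 0.05 s, during which the arm holds its last target.

## Working session

There is one attempt and no reset: what is moved stays moved. The work goes in short steps, Python scripts to look and compute and a tool call to move; the robot and the scene stay as the last step left them, time stands still between calls to the robot, and variables do not carry over. Pictures are saved under pics/ and viewed, and the job is handed in when it is done.

Besides the shell and the picture viewer there is one more tool, called by a JSON object that holds its "name" and its "arguments", one argument or row to a line. move_arm: Moves the arm, as the interface text tells. Its arguments: {"type":"object","properties":{"rows":{"type":"array"},"force":{"type":"number"}},"required":["rows"]}

```bash
mkdir -p pics
cat > h.py <<'E'
import numpy as np, cv2
from bench import status, eyes
def cap(name,tag):
    p,d=eyes.read_camera(name); cv2.imwrite(f'pics/{tag}.png',p); np.save(f'pics/{tag}_d.npy',d); return p,d
def cal(name):
    c=eyes.calibration(name); K=np.array(c['camera_matrix']);R=cv2.Rodrigues(np.array(c['rvec'],float))[0];t=np.array(c['tvec'],float).reshape(3)
    return K,R,t
def ray_z(name,uv,z):
    K,R,t=cal(name); C=-R.T@t
    uv=np.atleast_2d(uv).astype(float)
    r=np.c_[uv,np.ones(len(uv))]@np.linalg.inv(K).T@R
    s=(z-C[2])/r[:,2]
    return C+r*s[:,None]
def unproj(name,uv,d):
    K,R,t=cal(name); out=[]
    for u,v in np.atleast_2d(uv):
        z=d[int(v),int(u)]; out.append(R.T@(np.linalg.inv(K)@[u,v,1]*z-t))
    return np.array(out)
def st():
    s=status.get_state(); print({k:np.round(s[k],4).tolist() for k in s}); return s
E
python3 - <<'E'
from h import *
s=st(); print(cv2.Rodrigues(np.array(s['ee_rot'],float))[0].round(3))
for n in('scene','top'):
    cap(n,n+'0'); K,R,t=cal(n); print(n,K.round(1).tolist(),(-R.T@t).round(3),R.round(3).tolist())
E
```

```text
{'time_s': 0.0, 'q': [1.1449, 0.2458, 1.559, -0.0, 1.3387, -0.1741], 'joint_velocities': [-0.0002, 0.001, -0.0007, 0.0005, 0.0005, -0.0008], 'joint_efforts': [0.001, -41.5839, -31.4603, 0.0686, 0.0333, -0.0001], 'tcp_pos': [0.1617, 0.629, 0.2044], 'ee_rot': [-1.5636, 0.1981, -0.1973], 'wrist_force': [-1.2681, 0.8162, -0.343], 'wrist_torque': [0.0138, 0.0225, -0.0357], 'width': 0.094}
[[ 0.968 -0.001  0.249]
 [-0.249 -0.002  0.968]
 [-0.    -1.    -0.002]]
scene [[439.7, 0.0, 317.1], [0.0, 439.7, 241.4], [0.0, 0.0, 1.0]] [ 0.991 -0.494  1.065] [[0.698, 0.716, 0.01], [0.602, -0.58, -0.549], [-0.387, 0.389, -0.836]]
top [[465.9, 0.0, 316.0], [0.0, 465.9, 240.7], [0.0, 0.0, 1.0]] [ 0.453 -0.056  1.535] [[0.029, -1.0, -0.007], [-0.997, -0.028, -0.073], [0.073, 0.009, -0.997]]
```

View pics/scene0.png

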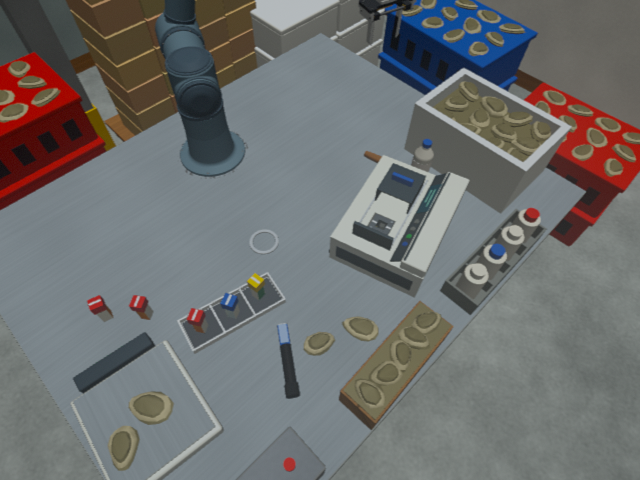

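View pics/top0.png

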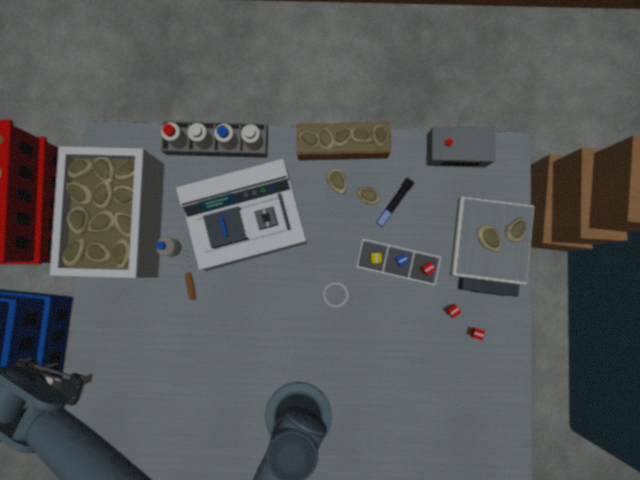

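The scene view shows the tray with red (195,318), blue (229,300) and yellow (256,282) caps. Two more red-capped look-alikes stand loose on the bench at (97,305) and (139,303). In the top view the tray's red cap is at (428,268), the farthest left (+y) of the three red ones, so it is the target. The meter is at about (243,215) with its cover open, and the well is at (266,217). Next I'll look at enlarged crops.

Run:
```python
import cv2
t=cv2.imread('pics/top0.png'); s=cv2.imread('pics/scene0.png')
f=lambda im,x,y,w,h,k:cv2.resize(im[y:y+h,x:x+w],None,fx=k,fy=k,interpolation=cv2.INTER_CUBIC)
cv2.imwrite('pics/c1.png',f(t,350,230,100,60,8))
cv2.imwrite('pics/c2.png',f(t,170,155,140,120,5))
cv2.imwrite('pics/c3.png',f(s,325,140,150,155,4))
cv2.imwrite('pics/c4.png',f(s,170,260,130,100,6))
```

```text
(no output)
```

View pics/c1.png

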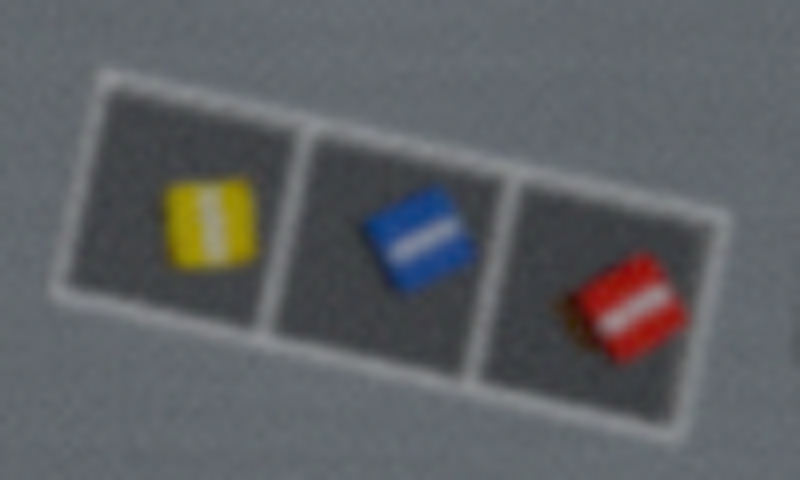

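View pics/c2.png

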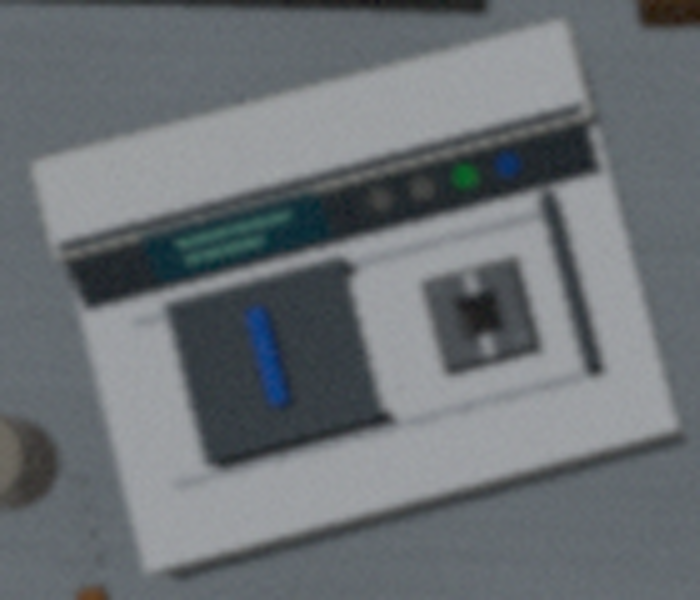

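View pics/c3.png

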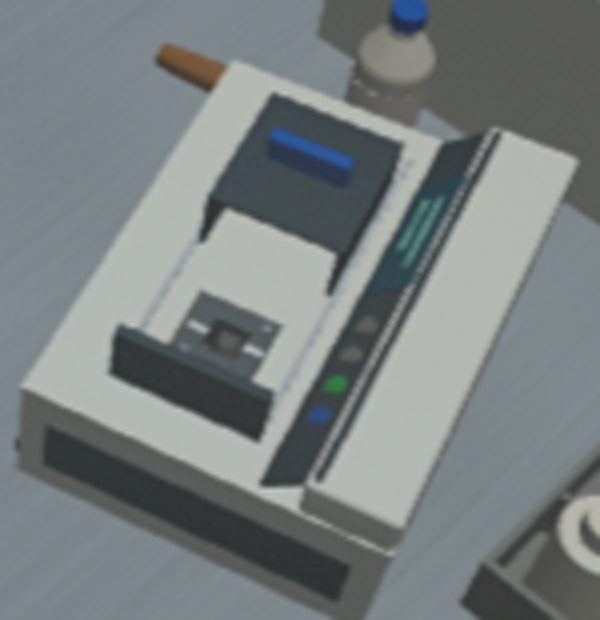

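View pics/c4.png

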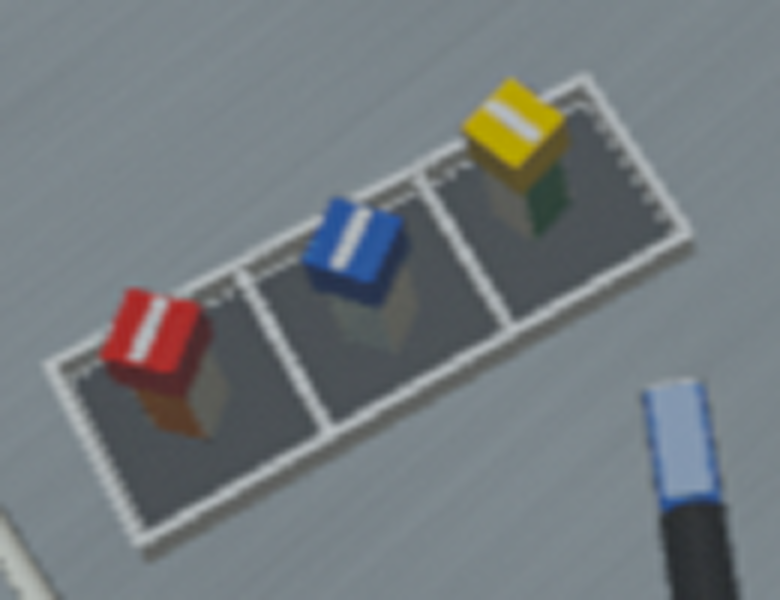

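```bash
cat > fit.py <<'E'
from h import *
from scipy.optimize import least_squares
def o(x0,y0,k,pts): return (np.array(pts,float)+.5)/k-.5+[x0,y0]
T=o(170,155,5,[(148,572),(683,432),(35,160),(570,20),(170,303),(212,465),(345,262),(268,356)])
TL=[(-130,170,105),(-130,-170,105),(130,170,140),(130,-170,140),(20,115,155),(-80,115,155),(20,5,155),(-30,60,177)]
S=o(325,140,4,[(22,388),(403,527),(233,62),(578,158),(497,130),(272,95),(402,150),(210,198),(313,147)])
SL=[(-130,-170,105),(130,-170,140),(-130,170,105),(130,170,140),(65,170,140),(-80,115,155),(20,115,155),(-80,5,155),(-30,60,177)]
C={n:cal(n) for n in('top','scene')}
def proj(n,P):
    K,R,t=C[n]; c=P@R.T+t; c=c@K.T; return c[:,:2]/c[:,2:]
def w(p,L):
    L=np.array(L)/1000.; c,s=np.cos(p[2]),np.sin(p[2])
    return np.c_[p[0]+c*L[:,0]-s*L[:,1],p[1]+s*L[:,0]+c*L[:,1],L[:,2]]
def run(use):
    f=lambda p:np.r_[*( [((proj('top',w(p,TL))-T)).ravel()] if 't' in use else []),*([((proj('scene',w(p,SL))-S)).ravel()] if 's' in use else [])]
    r=least_squares(f,[.55,.2,.25],loss='soft_l1'); return r.x,f(r.x).reshape(-1,2).round(2)
if __name__=='__main__':
    for u in('t','s','ts'):
        p,res=run(u); print(u,p.round(4)); print(res.tolist())
        print(' mouth',w(p,[(-30,-70,105)]).round(4))
    Th=o(170,155,5,[(422,285),(518,258),(542,350),(448,375)])
    Sh=o(325,140,4,[(202,290),(282,325),(255,382),(172,343)])
    print('holder T',ray_z('top',Th,.105).mean(0).round(4),'S',ray_z('scene',Sh,.105).mean(0).round(4))
    print('hole T',ray_z('top',o(170,155,5,[(479,313)]),.105).round(4))
    for n,pts in(('top',o(350,230,8,[(600,333),(672,290)])),('scene',o(170,260,6,[(137,361),(157,298)]))):
        q=ray_z(n,pts,.087); print('line',n,q.round(4).tolist(),q.mean(0).round(4),np.degrees(np.arctan2(*(q[1]-q[0])[1::-1])))
    for n,col in(('top','r'),('scene','r')):
        im=cv2.imread(f'pics/{n}0.png').astype(int)
        # cap top plane corners by bright red+white mask
E
python3 fit.py
```

```text
t [0.6324 0.1822 0.2865]
[[1.21, 0.24], [1.38, 0.04], [0.59, -0.51], [2.05, -0.79], [-1.47, 0.48], [-1.89, 0.41], [-0.78, -0.66], [-0.72, 0.55]]
 mouth [[0.6234 0.1066 0.105 ]]
s [0.6352 0.185  0.2958]
[[-0.64, 1.31], [-0.02, 2.21], [-0.42, 0.59], [0.44, 0.98], [-1.55, -0.57], [0.45, -1.56], [1.33, -2.24], [-0.27, -1.11], [0.47, -0.43]]
 mouth [[0.6269 0.1093 0.105 ]]
ts [0.634  0.1842 0.2919]
[[0.88, -0.06], [0.89, -0.83], [-0.19, -0.7], [1.11, -1.54], [-2.1, 0.15], [-2.35, 0.03], [-1.46, -1.18], [-1.3, 0.09], [-1.32, 0.94], [-0.97, 2.11], [-0.63, 0.47], [0.08, 1.09], [-1.88, -0.53], [0.13, -1.67], [0.94, -2.27], [-0.75, -1.3], [0.02, -0.54]]
 mouth [[0.6254 0.1085 0.105 ]]
holder T [0.6235 0.1127 0.105 ] S [0.6241 0.119  0.105 ]
hole T [[0.6259 0.115  0.105 ]]
line top [[0.4738, -0.382, 0.087], [0.4913, -0.4097, 0.087]] [ 0.4826 -0.3959  0.087 ] -57.75890158975068
line scene [[0.4914, -0.4072, 0.087], [0.4746, -0.3855, 0.087]] [ 0.483  -0.3963  0.087 ] 127.74877882021535
```

```bash
cat > fit2.py <<'E'
from fit import *
def run2(use):
    def L(Ls,d):
        a=np.array(Ls,float); m=a[:,2]>150; a[m,1]+=d*1000; return a
    f=lambda p:np.r_[*( [((proj('top',w(p,L(TL,p[3])))-T)).ravel()] if 't' in use else []),*([((proj('scene',w(p,L(SL,p[3])))-S)).ravel()] if 's' in use else [])]
    r=least_squares(f,[.55,.2,.25,0],loss='soft_l1'); return r.x,f(r.x).reshape(-1,2).round(2)
for u in('t','s','ts'):
    p,res=run2(u); print(u,p.round(4)); print(res.tolist()); print(' mouth',w(p,[(-30,-70,105)]).round(4))
# depth-based check of z on deck etc
for n,pts in(('top',[(275,200+30),(200,190),(225,230)]),('scene',[(365,180),(430,240)])):
    print(n,unproj(n,pts,np.load(f'pics/{n}0_d.npy')).round(4).tolist())
d=np.load('pics/top0_d.npy'); print(unproj('top',[(340,320),(250,250),(262,205),(245,225),(428,268)],d).round(4))
E
python3 fit2.py
```

```text
t [ 0.6313  0.1861  0.2877 -0.0077]
[[-0.02, 0.6], [0.12, 0.28], [-0.75, -0.13], [0.68, -0.53], [-0.3, 0.18], [-0.68, 0.1], [0.38, -1.0], [0.48, 0.22]]
 mouth [[0.6224 0.1105 0.105 ]]
s [ 0.6341  0.1886  0.2916 -0.009 ]
[[-0.13, -0.02], [0.17, 1.03], [0.38, -0.26], [1.04, 0.29], [-0.91, -1.31], [-0.1, -0.41], [0.77, -0.94], [-1.04, 0.08], [-0.2, 0.82]]
 mouth [[0.6254 0.1129 0.105 ]]
ts [ 0.6329  0.1875  0.2908 -0.0084]
[[-0.28, 0.21], [-0.23, -0.44], [-1.27, -0.45], [0.07, -1.18], [-0.52, -0.29], [-0.8, -0.41], [0.13, -1.58], [0.3, -0.34], [-0.75, -0.1], [-0.56, 1.01], [-0.09, -0.29], [0.5, 0.31], [-1.43, -1.3], [-0.54, -0.58], [0.31, -1.09], [-1.52, -0.12], [-0.69, 0.64]]
 mouth [[0.6242 0.1119 0.105 ]]
top [[0.5873, 0.0842, 0.102], [0.6994, 0.3127, 0.1379], [0.5762, 0.2236, 0.1758]]
scene [[0.4342, 0.2777, -0.0017], [0.7566, 0.1469, 0.1385]]
[[ 0.3089 -0.128   0.0069]
 [ 0.5234  0.1596  0.0985]
 [ 0.6644  0.1276  0.0992]
 [ 0.5999  0.1772  0.1046]
 [ 0.484  -0.3926  0.0868]]
```

```bash
cat >> h.py <<'E'
def capline(n,im,uv,z,r=14):
    """white line on red cap: weighted centroid + PCA direction in world at height z"""
    u,v=map(int,uv); k=6
    c=cv2.resize(im[v-r:v+r+1,u-r:u+r+1],None,fx=k,fy=k,interpolation=cv2.INTER_CUBIC).astype(float)
    b,g,rr=c[...,0],c[...,1],c[...,2]
    red=((rr-np.maximum(b,g))>50).astype(np.uint8)
    cnt=max(cv2.findContours(red,cv2.RETR_EXTERNAL,cv2.CHAIN_APPROX_NONE)[0],key=cv2.contourArea)
    hull=np.zeros_like(red); cv2.fillConvexPoly(hull,cv2.convexHull(cnt),1)
    wgt=np.clip(np.minimum(b,g)-100,0,None)*hull
    ys,xs=np.nonzero(wgt>0); ww=wgt[ys,xs]
    px=(np.c_[xs,ys]+.5)/k-.5+[u-r,v-r]
    q=ray_z(n,px,z)[:,:2]; m=np.average(q,axis=0,weights=ww)
    cov=np.cov((q-m).T,aweights=ww); e,V=np.linalg.eigh(cov)
    a=np.degrees(np.arctan2(V[1,1],V[0,1]))
    return m,(a+90)%180-90,np.sqrt(e)*1000
def togo(pos,yaw):
    s=status.get_state(); R=cv2.Rodrigues(np.array(s['ee_rot'],float))[0]
    d=R.T@(np.array(pos)-s['tcp_pos']); y=np.degrees(np.arctan2(R[1,2],R[0,2]))
    print('t',round(s['time_s'],2),'tcp',np.round(s['tcp_pos'],4),'yaw',round(y,2),'tilt z,y',R[2,2].round(4),R[2,0].round(4),'q',np.round(s['q'],2))
    print('shift',d.round(4),'turn',round(y-yaw,2))
E
python3 - <<'E'
from h import *
for n,uv in(('top',(428,268)),('scene',(194,315))):
    im=cv2.imread(f'pics/{n}0.png'); print(n,capline(n,im,uv,.087))
togo([.45,.2,.26],-55)
E
```

```text
top (array([ 0.48706581, -0.39541902]), np.float64(-57.71117974177139), array([0.20736376, 5.90690831]))
scene (array([ 0.48282291, -0.3955609 ]), np.float64(-59.44002692701321), array([2.34341836, 8.01748581]))
t 0.1 tcp [0.1617 0.629  0.2045] yaw 75.57 tilt z,y -0.0017 -0.0003 q [ 1.14  0.25  1.56 -0.    1.34 -0.17]
shift [ 0.386  -0.055  -0.3438] turn 130.57
```

{"name": "move_arm", "arguments": {
  "rows": [0,-0.055,0,0,-1,0.386,-0.055,-0.344,70,-1,0.386,-0.055,-0.344,70,-1,0.386,-0.055,-0.344,70,-1,0.386,-0.055,-0.344,70,-1,0.386,-0.055,-0.344,70,-1,0.386,-0.055,-0.344,70,-1,0.386,-0.055,-0.344,70,-1,0.386,-0.055,-0.344,70,-1,0.386,-0.055,-0.344,70,-1],
  "force": 25
}}

```text
time_s: 0.93
tcp_pos: [0.3712, 0.3164, 0.2565]
ee_rot: [-1.293, 1.07, -1.069]
wrist_force: [0.8, 1.1, 0.7]
width: 0.0938
```

```bash
python3 -c "
from h import *
togo([.483,-.396,.16],-57)"
```

```text
t 0.93 tcp [0.3712 0.3164 0.2565] yaw 10.78 tilt z,y -0.0003 0.0001 q [ 0.47 -0.19  1.91 -0.    1.42  0.28]
shift [ 0.7207  0.0966 -0.0234] turn 67.78
```

{"name": "move_arm", "arguments": {
  "rows": [0.72,0,-0.023,66,-1,0.72,0,-0.023,66,-1,0.72,0,-0.023,66,-1,0.72,0,-0.023,66,-1,0.72,0,-0.023,66,-1,0.72,0,-0.023,66,-1,0.72,0,-0.023,66,-1,0.72,0,-0.023,66,-1,0.72,0,-0.023,66,-1,0.72,0,-0.023,66,-1]
}}

```text
time_s: 1.77
tcp_pos: [0.4377, -0.095, 0.2566]
ee_rot: [-0.588, 1.874, -1.874]
wrist_force: [0.4, -0.3, 0.4]
width: 0.0944
```

```bash
python3 -c "
from h import *
togo([.483,-.396,.16],-57)"
```

```text
t 1.77 tcp [ 0.4377 -0.095   0.2566] yaw -55.18 tilt z,y 0.0001 -0.0002 q [-0.47 -0.3   1.99  0.    1.44  0.5 ]
shift [0.1347 0.0966 0.2729] turn 1.82
```

{"name": "move_arm", "arguments": {
  "rows": [0.135,0.05,0.273,2,-1,0.135,0.05,0.273,2,-1,0.135,0.05,0.273,2,-1,0.135,0.05,0.273,2,-1,0.135,0.05,0.273,2,-1,0.135,0.05,0.273,2,-1,0.135,0.05,0.273,2,-1,0.135,0.05,0.273,2,-1,0.135,0.05,0.273,2,-1,0.135,0.05,0.273,2,-1]
}}

```text
time_s: 2.6
tcp_pos: [0.4842, -0.394, 0.2057]
ee_rot: [-0.563, 1.896, -1.892]
wrist_force: [0.2, 0.8, -0.1]
width: 0.0937
```

Run:
```python
from h import *
p,d=cap('scene','s1'); q,_=cap('top','t1')
f=lambda im,x,y,w,h,k:cv2.resize(im[y:y+h,x:x+w],None,fx=k,fy=k,interpolation=cv2.INTER_CUBIC)
cv2.imwrite('pics/s1c.png',np.hstack([f(p,140,230,130,130,3),f(q,370,200,130,130,3)]))
togo([.483,-.396,.1],-57)
```

```text
t 2.7 tcp [ 0.4847 -0.3928  0.2068] yaw -56.84 tilt z,y -0.0007 -0.0001 q [-0.86  0.18  1.63  0.    1.33  0.13]
shift [0.0032 0.1067 0.0019] turn 0.16
```

View pics/s1c.png

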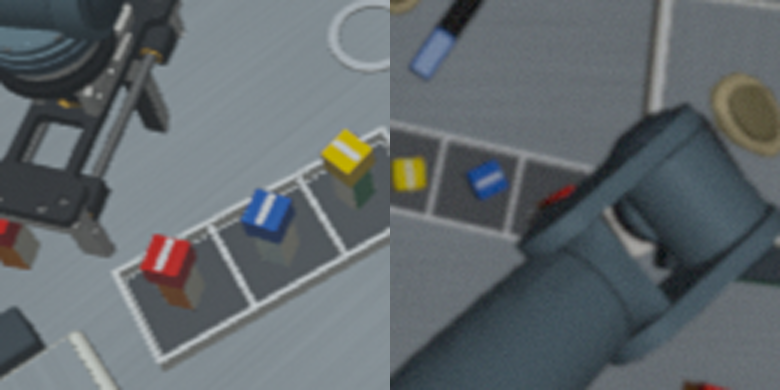

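{"name": "move_arm", "arguments": {
  "rows": [0.003,0.03,0.002,0,-1,0.003,0.06,0.002,0,-1,0.003,0.09,0.002,0,-1,0.003,0.11,0.002,0,-1,0.003,0.125,0.002,0,-1,0.003,0.135,0.002,0,-1,0.003,0.135,0.002,0,-1,0.003,0.135,0.002,0,-1]
}}

```text
time_s: 3.37
tcp_pos: [0.4836, -0.3966, 0.0724]
ee_rot: [-0.563, 1.892, -1.893]
wrist_force: [0.2, -0.9, 0.9]
width: 0.0941
```

Run:
```python
from h import *
p,d=cap('scene','s2')
f=lambda im,x,y,w,h,k:cv2.resize(im[y:y+h,x:x+w],None,fx=k,fy=k,interpolation=cv2.INTER_CUBIC)
cv2.imwrite('pics/s2c.png',f(p,140,250,110,100,6))
togo([.483,-.396,.062],-57)
```

```text
t 3.42 tcp [ 0.484  -0.3973  0.0733] yaw -56.84 tilt z,y 0.0021 -0.0003 q [-0.87  0.34  1.71  0.    1.1   0.12]
shift [ 0.0001  0.0113 -0.0017] turn 0.16
```

View pics/s2c.png

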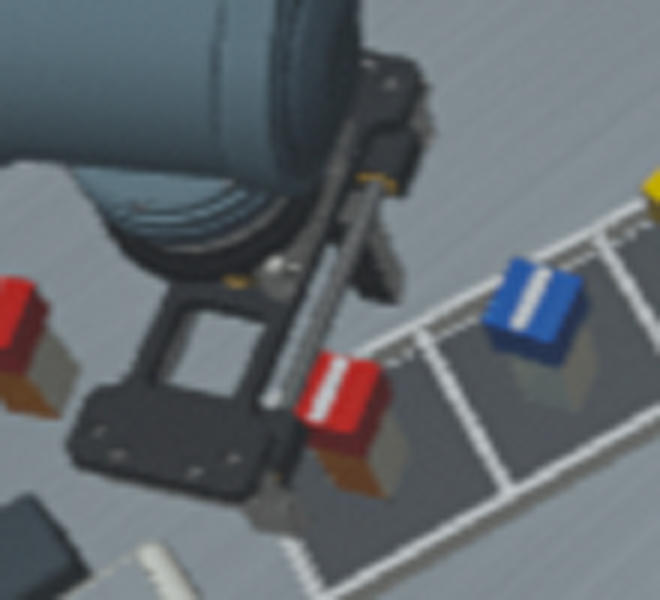

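The crop shows the open fingers straddling the red cap, with tips at about (275,500) and (385,270) and the cap at (343,400). They are aligned with the line, so I'll lower and close.

{"name": "move_arm", "arguments": {
  "rows": [0,0.011,-0.001,0,-1,0,0.011,-0.001,0,-1,0,0.011,-0.001,0,0.4,0,0.011,-0.001,0,0.6,0,0.011,-0.001,0,1,0,0.011,-0.001,0,1,0,0.011,-0.001,0,1,0,0.011,-0.001,0,1],
  "force": 25
}}

```text
time_s: 4.08
tcp_pos: [0.4828, -0.3965, 0.0609]
ee_rot: [-0.563, 1.893, -1.893]
wrist_force: [-0.7, 0.9, -0.6]
width: 0.0575
```

Run:
```python
from h import *
for i in range(3):
    s=status.get_state(); print(np.round(s['tcp_pos'],4),s['width'],np.round(s['wrist_force'],2)); 
p,d=cap('scene','s3')
st()
```

```text
[ 0.4828 -0.3965  0.0609] 0.05750353074352664 [-0.71  0.89 -0.62]
[ 0.4828 -0.3965  0.0609] 0.05750353074352664 [-0.71  0.89 -0.62]
[ 0.4828 -0.3965  0.0609] 0.05750353074352664 [-0.71  0.89 -0.62]
{'time_s': 4.1333, 'q': [-0.8688, 0.3507, 1.7117, -0.0, 1.0791, 0.124], 'joint_velocities': [-0.0012, 0.0012, 0.0024, -0.0005, -0.0006, -0.0008], 'joint_efforts': [-0.0035, -41.8341, -27.5403, 0.0667, 0.0061, 0.0001], 'tcp_pos': [0.4827, -0.3965, 0.0609], 'ee_rot': [-0.5628, 1.893, -1.8932], 'wrist_force': [-0.2169, -0.0817, -0.1367], 'wrist_torque': [-0.0007, 0.1292, 0.0126], 'width': 0.0532}
```

{"name": "move_arm", "arguments": {
  "rows": [0,0,0,0,1,0,0,0,0,1,0,0,0,0,1,0,0,0,0,1,0,0,0,0,1,0,0,0,0,1],
  "force": 25
}}

```text
time_s: 4.63
tcp_pos: [0.4827, -0.3964, 0.0608]
ee_rot: [-0.563, 1.893, -1.893]
wrist_force: [-0.4, 0.5, 0.1]
width: 0.0321
```

Run:
```python
from h import *
p,d=cap('scene','s4')
f=lambda im,x,y,w,h,k:cv2.resize(im[y:y+h,x:x+w],None,fx=k,fy=k,interpolation=cv2.INTER_CUBIC)
cv2.imwrite('pics/s4c.png',f(p,140,250,110,100,6))
st()
```

```text
{'time_s': 4.6833, 'q': [-0.8688, 0.3508, 1.7118, -0.0, 1.0791, 0.1241], 'joint_velocities': [-0.0003, -0.0001, 0.0019, 0.0002, -0.0005, -0.0019], 'joint_efforts': [-0.0186, -41.8839, -27.5987, 0.0647, -0.0034, 0.0003], 'tcp_pos': [0.4827, -0.3964, 0.0608], 'ee_rot': [-0.5628, 1.8932, -1.8931], 'wrist_force': [-0.0934, -0.2415, -0.2333], 'wrist_torque': [-0.0609, 0.11, 0.0216], 'width': 0.0319}
```

View pics/s4c.png

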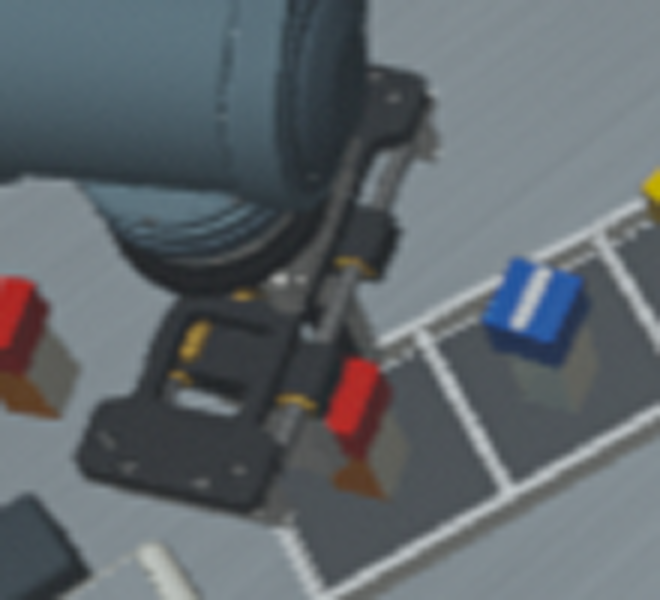

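Gripped at 32 mm width, with the fingers on the cap faces. Next, lift.

{"name": "move_arm", "arguments": {
  "rows": [0,-0.02,0,0,1,0,-0.05,0,0,1,0,-0.09,0,0,1,0,-0.13,0,0,1,0,-0.17,0,0,1,0,-0.19,0,0,1,0,-0.19,0,0,1]
}}

```text
time_s: 5.27
tcp_pos: [0.4847, -0.3987, 0.2578]
ee_rot: [-0.558, 1.881, -1.902]
wrist_force: [-0.8, -0.7, 0.2]
width: 0.0316
```

Run:
```python
from h import *
p,d=cap('scene','s5')
f=lambda im,x,y,w,h,k:cv2.resize(im[y:y+h,x:x+w],None,fx=k,fy=k,interpolation=cv2.INTER_CUBIC)
cv2.imwrite('pics/s5c.png',f(p,120,200,130,120,5))
st(); togo([.624,.112,.25],16.7)
```

```text
{'time_s': 5.3167, 'q': [-0.8688, 0.1502, 1.5782, 0.0, 1.4073, 0.124], 'joint_velocities': [-0.0005, 0.0482, 0.079, -0.0019, -0.0057, -0.0009], 'joint_efforts': [0.0797, -41.2515, -34.6212, 0.084, 0.066, 0.0008], 'tcp_pos': [0.4836, -0.3975, 0.2538], 'ee_rot': [-0.5603, 1.887, -1.8975], 'wrist_force': [0.2184, 0.186, -2.3215], 'wrist_torque': [-0.0321, 0.1693, -0.0473], 'width': 0.0323}
t 5.32 tcp [ 0.4836 -0.3975  0.2538] yaw -56.88 tilt z,y 0.0058 -0.0007 q [-0.87  0.15  1.58  0.    1.41  0.12]
shift [-0.3959  0.0021 -0.3501] turn -73.58
```

View pics/s5c.png

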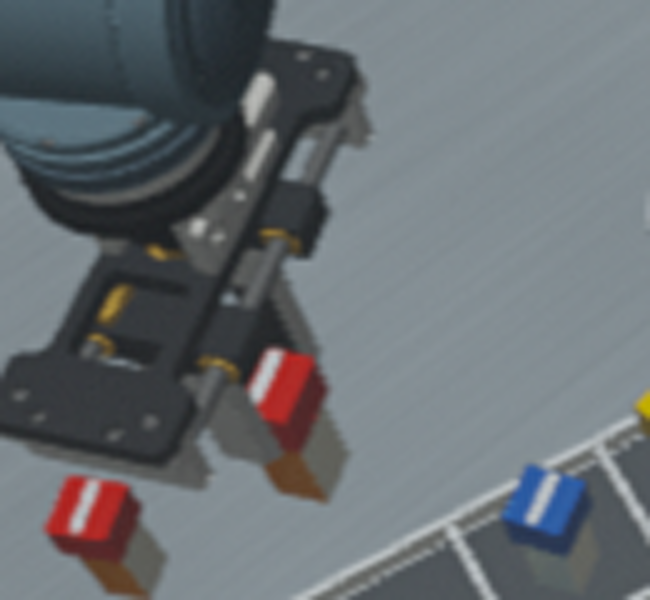

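The cell is held by its cap and out of the tray.

{"name": "move_arm", "arguments": {
  "rows": [-0.03,0,-0.026,-7,1,-0.06,0,-0.053,-14,1,-0.09,0,-0.08,-21,1,-0.12,0,-0.106,-28,1,-0.15,0,-0.133,-35,1,-0.18,0,-0.16,-42,1,-0.21,0,-0.186,-49,1,-0.24,0,-0.212,-56,1,-0.27,0,-0.24,-63,1,-0.3,0,-0.265,-70,1]
}}

```text
time_s: 6.15
tcp_pos: [0.5878, -0.0081, 0.2475]
ee_rot: [-1.314, 1.038, -1.031]
wrist_force: [-0.1, -0.2, -1.0]
width: 0.0319
```

Run:
```python
from h import *
togo([.624,.112,.24],16.7)
```

```text
t 6.15 tcp [ 0.5878 -0.0081  0.2475] yaw 13.47 tilt z,y -0.0047 -0.0022 q [-0.21  0.07  1.68  0.    1.4  -0.44]
shift [-0.1083  0.0074  0.0632] turn -3.23
```

{"name": "move_arm", "arguments": {
  "rows": [-0.03,0,0.018,-3,1,-0.06,0,0.036,-3,1,-0.09,0,0.053,-3,1,-0.108,0,0.063,-3,1,-0.108,0,0.063,-3,1,-0.108,0.0,0.063,-3,1,-0.108,0.0,0.063,-3,1]
}}

```text
time_s: 6.73
tcp_pos: [0.625, 0.1082, 0.2486]
ee_rot: [-1.332, 1.002, -0.998]
wrist_force: [0.2, -0.3, -2.1]
width: 0.0317
```

Run:
```python
from h import *
p,d=cap('scene','s6'); t,_=cap('top','t6')
f=lambda im,x,y,w,h,k:cv2.resize(im[y:y+h,x:x+w],None,fx=k,fy=k,interpolation=cv2.INTER_CUBIC)
cv2.imwrite('pics/s6c.png',f(p,325,140,150,155,4)); cv2.imwrite('pics/t6c.png',f(t,170,155,140,120,5))
togo([.624,.112,.182],16.7)
```

```text
t 6.83 tcp [0.6255 0.1076 0.2498] yaw 16.02 tilt z,y -0.0017 -0.0002 q [-0.01  0.18  1.55 -0.    1.41 -0.29]
shift [-0.0046  0.0678 -0.0002] turn -0.68
```

View pics/s6c.png

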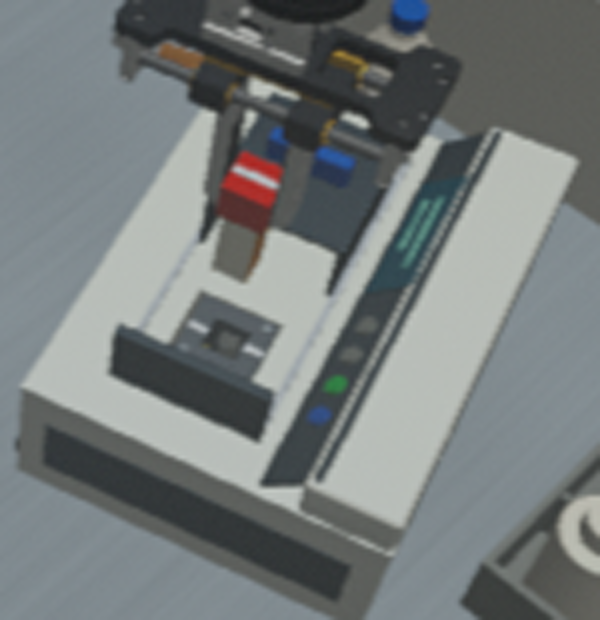

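View pics/t6c.png

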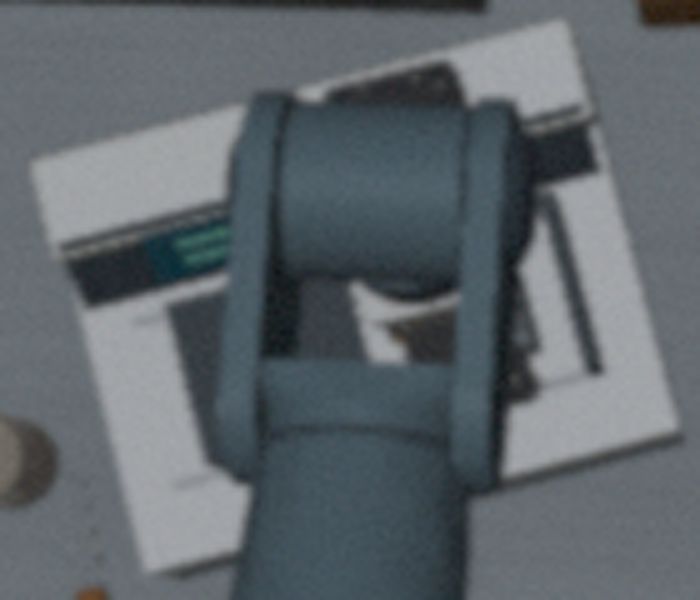

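{"name": "move_arm", "arguments": {
  "rows": [-0.002,0.02,0,-0.6,1,-0.004,0.04,0,-0.6,1,-0.004,0.06,0,-0.6,1,-0.004,0.07,0,-0.6,1,-0.004,0.077,0,-0.6,1,-0.004,0.077,0,-0.6,1,-0.004,0.077,0,-0.6,1]
}}

```text
time_s: 7.42
tcp_pos: [0.6253, 0.1123, 0.1744]
ee_rot: [-1.332, 0.992, -0.993]
wrist_force: [0.2, 0.0, -0.4]
width: 0.032
```

Run:
```python
from h import *
p,d=cap('scene','s7')
f=lambda im,x,y,w,h,k:cv2.resize(im[y:y+h,x:x+w],None,fx=k,fy=k,interpolation=cv2.INTER_CUBIC)
cv2.imwrite('pics/s7c.png',np.hstack([f(p,360,190,40,60,10),f(cv2.imread('pics/scene0.png'),360,190,40,60,10)]))
togo([.624,.112,.182],16.7)
```

```text
t 7.47 tcp [0.6257 0.1125 0.1751] yaw 16.69 tilt z,y 0.002 0.0006 q [-0.    0.24  1.62 -0.    1.28 -0.29]
shift [-0.0001 -0.0069 -0.0018] turn -0.01
```

View pics/s7c.png

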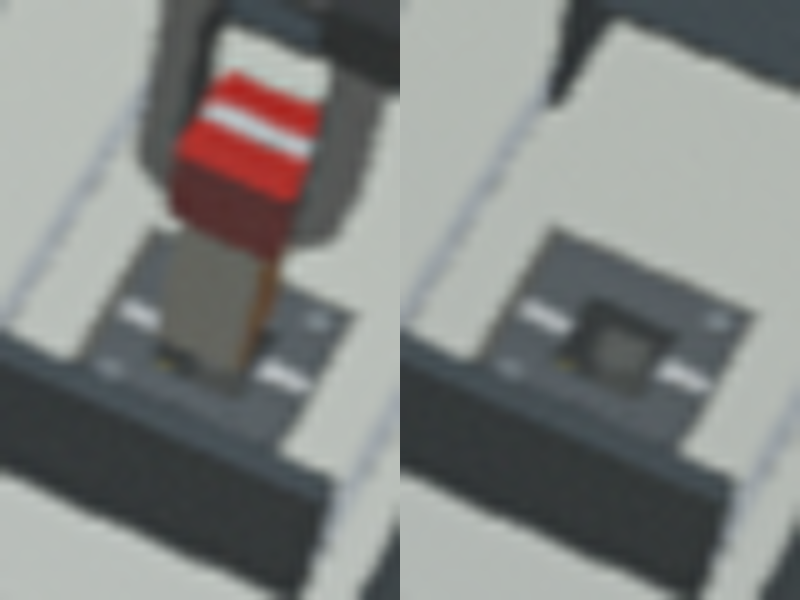

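```bash
cat > rel.py <<'E'
from fit import *
def rel(img_cap,tcp,yaw,zfoot,pts_extra=None):
    th=np.radians(yaw); c,s=np.cos(th),np.sin(th)
    Lc=np.array([(-16,16,83),(16,16,83),(16,-16,83),(-16,-16,83),(-16,-16,55),(16,-16,55)])/1000.
    obs=o(360,190,10,img_cap)
    def P(d): return np.c_[tcp[0]+d[0]+c*Lc[:,0]-s*Lc[:,1],tcp[1]+d[1]+s*Lc[:,0]+c*Lc[:,1],zfoot+Lc[:,2]]
    f=lambda d:(proj('scene',P(d))-obs).ravel()
    r=least_squares(f,[0,0],loss='soft_l1'); return r.x,f(r.x).reshape(-1,2).round(2)
if __name__=='__main__':
    tcp=[.6256,.1124]; yaw=16.7
    d,res=rel([(235,72),(322,103),(298,198),(178,152),(172,210),(285,258)],tcp,yaw,.1748-.057)
    print('cell seen at tcp+',d.round(4)); print(res.tolist())
    h=ray_z('scene',o(360,190,10,[(190,297),(280,330),(245,395),(157,365)]),.105)
    l=ray_z('scene',o(360,190,10,[(139,312),(285,378)]),.105)
    print('hole',h.mean(0).round(4),[np.linalg.norm(h[i]-h[(i+1)%4]).round(4) for i in range(4)],'lines',l.mean(0).round(4),np.degrees(np.arctan2(*(l[1]-l[0])[1::-1])))
E
python3 rel.py
```

```text
cell seen at tcp+ [0.0002 0.0025]
[[-0.22, -1.26], [2.72, 0.53], [-0.05, -0.15], [0.19, -0.57], [-0.59, 0.44], [-0.38, 0.61]]
hole [0.6258 0.1164 0.105 ] [np.float64(0.0258), np.float64(0.0242), np.float64(0.0247), np.float64(0.025)] lines [0.6242 0.1155 0.105 ] 15.924546697417748
```

{"name": "move_arm", "arguments": {
  "rows": [-0.001,0.004,0,0,1,-0.001,0.008,0,0,1,-0.001,0.01,0,0,1,-0.001,0.01,0,0,1,-0.001,0.01,0,0,1]
}}

```text
time_s: 7.88
tcp_pos: [0.6246, 0.1138, 0.1636]
ee_rot: [-1.333, 0.992, -0.991]
wrist_force: [-0.1, -0.1, -0.1]
width: 0.0318
```

Run:
```python
from h import *
p,d=cap('scene','s8')
f=lambda im,x,y,w,h,k:cv2.resize(im[y:y+h,x:x+w],None,fx=k,fy=k,interpolation=cv2.INTER_CUBIC)
cv2.imwrite('pics/s8c.png',f(p,365,195,36,42,14))
st();togo([.6255,.1137,.162],16.7)
```

```text
{'time_s': 7.9333, 'q': [0.0019, 0.2488, 1.6319, 0.0, 1.2609, -0.2899], 'joint_velocities': [-0.0005, -0.004, -0.0029, 0.001, -0.0022, -0.0001], 'joint_efforts': [0.0049, -41.2472, -30.9024, 0.0637, 0.0416, -0.0001], 'tcp_pos': [0.6247, 0.1138, 0.1638], 'ee_rot': [-1.3332, 0.9916, -0.9916], 'wrist_force': [0.1628, -0.3563, -1.3451], 'wrist_torque': [-0.0737, 0.0415, 0.0504], 'width': 0.0319}
t 7.93 tcp [0.6247 0.1138 0.1638] yaw 16.72 tilt z,y -0.0 -0.0 q [ 0.    0.25  1.63  0.    1.26 -0.29]
shift [0.0003 0.0018 0.0008] turn 0.02
```

View pics/s8c.png

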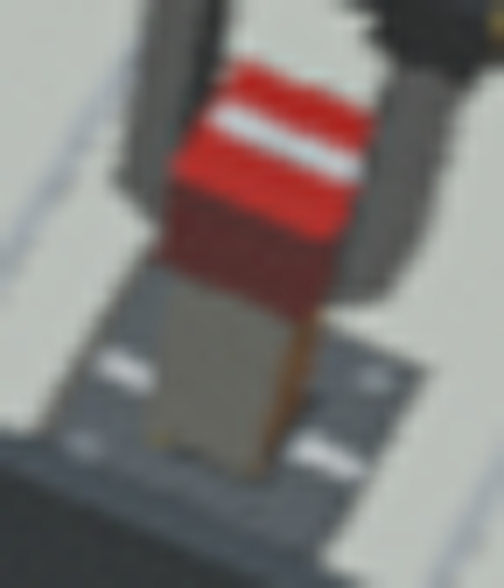

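{"name": "move_arm", "arguments": {
  "rows": [0,0.0,0.0007,0,1,0,0.001,0.0007,0,1,0,0.002,0.0007,0,1,0,0.003,0.0007,0,1,0,0.003,0.0007,0,1,0,0.003,0.0007,0,1]
}}

```text
time_s: 8.43
tcp_pos: [0.6253, 0.114, 0.1607]
ee_rot: [-1.333, 0.992, -0.992]
wrist_force: [-0.1, 0.5, -1.1]
width: 0.0318
```

```bash
python3 -c "
from h import *
st();togo([.6255,.1137,.162],16.7)"
```

```text
{'time_s': 8.4333, 'q': [0.0021, 0.2535, 1.6324, 0.0002, 1.2558, -0.2896], 'joint_velocities': [-0.0012, -0.0002, 0.0009, -0.0026, 0.0002, 0.0002], 'joint_efforts': [-0.2163, -41.6631, -31.0168, -0.0539, 0.0973, 0.0049], 'tcp_pos': [0.6253, 0.114, 0.1607], 'ee_rot': [-1.3331, 0.9918, -0.9915], 'wrist_force': [-0.0658, 0.4802, -1.1141], 'wrist_torque': [0.0805, -0.0441, 0.0028], 'width': 0.0318}
t 8.43 tcp [0.6253 0.114  0.1607] yaw 16.71 tilt z,y -0.0 -0.0002 q [ 0.    0.25  1.63  0.    1.26 -0.29]
shift [ 0.0003 -0.0013  0.0001] turn 0.01
```

{"name": "move_arm", "arguments": {
  "rows": [0,0.001,0,0,1,0,0.002,0,0,1,0,0.003,0,0,1,0,0.003,0,0,1,0,0.003,0,0,1]
}}

```text
time_s: 8.85
tcp_pos: [0.6253, 0.114, 0.1576]
ee_rot: [-1.333, 0.992, -0.991]
wrist_force: [0.3, 1.1, -1.9]
width: 0.0321
```

```bash
python3 -c "
from h import *
st();togo([.6255,.1137,.162],16.7)"
```

```text
{'time_s': 8.85, 'q': [0.0022, 0.2566, 1.6345, 0.0001, 1.2506, -0.2896], 'joint_velocities': [-0.0009, -0.0008, -0.0005, -0.0008, -0.0009, -0.0], 'joint_efforts': [-0.3452, -41.8815, -31.0256, -0.1275, 0.1373, 0.0091], 'tcp_pos': [0.6253, 0.114, 0.1576], 'ee_rot': [-1.3332, 0.9918, -0.9915], 'wrist_force': [0.3126, 1.1164, -1.898], 'wrist_torque': [0.1191, -0.034, -0.07], 'width': 0.0321}
t 8.85 tcp [0.6253 0.114  0.1576] yaw 16.72 tilt z,y -0.0001 -0.0001 q [ 0.    0.26  1.63  0.    1.25 -0.29]
shift [ 0.0003 -0.0044  0.0001] turn 0.02
```

{"name": "move_arm", "arguments": {
  "rows": [-0.0004,0.001,0,0,1,-0.0004,0.003,0,0,1,-0.0004,0.004,0,0,1,-0.0004,0.005,0,0,1,-0.0004,0.005,0,0,1]
}}

```text
time_s: 9.27
tcp_pos: [0.6252, 0.1143, 0.1525]
ee_rot: [-1.333, 0.992, -0.992]
wrist_force: [0.3, 0.6, -2.0]
width: 0.0318
```

```bash
python3 -c "
from h import *
st()"
```

```text
{'time_s': 9.2667, 'q': [0.0027, 0.2617, 1.6381, -0.0001, 1.2419, -0.289], 'joint_velocities': [-0.0004, -0.0005, -0.0027, -0.0019, 0.0043, 0.002], 'joint_efforts': [0.0052, -41.7514, -30.6283, 0.033, 0.2063, 0.0058], 'tcp_pos': [0.6252, 0.1143, 0.1525], 'ee_rot': [-1.3333, 0.9917, -0.9917], 'wrist_force': [0.3128, 0.5884, -2.0057], 'wrist_torque': [-0.0393, -0.0955, 0.0517], 'width': 0.0318}
```

{"name": "move_arm", "arguments": {
  "rows": [0,0.002,0,0,1,0,0.004,0,0,1,0,0.006,0,0,1,0,0.008,0,0,1,0,0.008,0,0,1]
}}

```text
time_s: 9.68
tcp_pos: [0.6255, 0.1142, 0.1451]
ee_rot: [-1.333, 0.991, -0.992]
wrist_force: [0.3, -0.8, 0.5]
width: 0.032
```

```bash
python3 -c "
from h import *
st()"
```

```text
{'time_s': 9.6833, 'q': [0.0027, 0.2698, 1.6428, -0.0002, 1.2285, -0.2891], 'joint_velocities': [0.0007, 0.0001, 0.0025, -0.0007, -0.0009, 0.0011], 'joint_efforts': [0.1814, -40.5062, -29.5719, 0.1817, 0.0268, 0.0257], 'tcp_pos': [0.6255, 0.1142, 0.1451], 'ee_rot': [-1.333, 0.9912, -0.992], 'wrist_force': [0.2571, -0.7517, 0.4986], 'wrist_torque': [-0.0941, -0.0163, -0.0527], 'width': 0.032}
```

{"name": "move_arm", "arguments": {
  "rows": [0,0.002,0,0,1,0,0.004,0,0,1,0,0.006,0,0,1,0,0.006,0,0,1]
}}

```text
time_s: 10.02
tcp_pos: [0.6261, 0.1143, 0.1398]
ee_rot: [-1.332, 0.99, -0.993]
wrist_force: [0.4, -0.4, 4.0]
width: 0.032
```

```bash
python3 -c "
from h import *
st()"
```

```text
{'time_s': 10.0167, 'q': [0.0028, 0.2759, 1.6457, 0.0001, 1.2177, -0.289], 'joint_velocities': [-0.0004, 0.0003, -0.0001, -0.0007, -0.0012, 0.0007], 'joint_efforts': [0.0613, -38.4786, -27.632, 0.098, 0.0567, 0.0353], 'tcp_pos': [0.6261, 0.1143, 0.1398], 'ee_rot': [-1.3317, 0.99, -0.9929], 'wrist_force': [0.4499, -0.4075, 3.9851], 'wrist_torque': [-0.0426, 0.0104, 0.0325], 'width': 0.032}
```

{"name": "move_arm", "arguments": {
  "rows": [0,0.002,0,0,1,0,0.004,0,0,1,0,0.006,0,0,1,0,0.006,0,0,1]
}}

```text
time_s: 10.35
tcp_pos: [0.6258, 0.1143, 0.133]
ee_rot: [-1.332, 0.99, -0.993]
wrist_force: [1.2, 0.0, 3.7]
width: 0.0317
```

```bash
python3 -c "
from h import *
st();togo([.6255,.1142,.1148],16.7)"
```

```text
{'time_s': 10.35, 'q': [0.0028, 0.2832, 1.6501, 0.0001, 1.2066, -0.289], 'joint_velocities': [-0.0006, 0.0, -0.0039, 0.0009, 0.0035, -0.0003], 'joint_efforts': [0.1521, -38.9814, -27.1707, 0.0914, 0.5303, 0.0414], 'tcp_pos': [0.6258, 0.1143, 0.133], 'ee_rot': [-1.3321, 0.9904, -0.9926], 'wrist_force': [1.228, 0.0019, 3.713], 'wrist_torque': [-0.0549, -0.3074, 0.0437], 'width': 0.0317}
t 10.35 tcp [0.6258 0.1143 0.133 ] yaw 16.72 tilt z,y 0.0017 0.0004 q [ 0.    0.28  1.65  0.    1.21 -0.29]
shift [ 0.      0.0182 -0.0004] turn 0.02
```

{"name": "move_arm", "arguments": {
  "rows": [0,0.002,0,0,1,0,0.004,0,0,1,0,0.006,0,0,1,0,0.008,0,0,1,0,0.01,0,0,1,0,0.01,0,0,1]
}}

```text
time_s: 10.85
tcp_pos: [0.6252, 0.1142, 0.1222]
ee_rot: [-1.333, 0.992, -0.992]
wrist_force: [1.6, -0.5, 1.4]
width: 0.0321
```

```bash
python3 -c "
from h import *
st();togo([.6255,.1142,.1148],16.7)"
```

```text
{'time_s': 10.85, 'q': [0.0026, 0.295, 1.6567, -0.0002, 1.1899, -0.289], 'joint_velocities': [0.0003, -0.0001, 0.0014, 0.0002, 0.0011, 0.0006], 'joint_efforts': [0.5982, -40.1192, -27.5472, 0.2851, 0.5826, 0.0522], 'tcp_pos': [0.6252, 0.1142, 0.1222], 'ee_rot': [-1.3334, 0.9917, -0.9917], 'wrist_force': [1.5644, -0.4655, 1.4323], 'wrist_torque': [-0.2267, -0.4437, 0.0512], 'width': 0.0321}
t 10.85 tcp [0.6252 0.1142 0.1222] yaw 16.71 tilt z,y -0.0001 0.0001 q [ 0.    0.3   1.66 -0.    1.19 -0.29]
shift [0.0001 0.0074 0.0003] turn 0.01
```

{"name": "move_arm", "arguments": {
  "rows": [0,0.002,0,0,1,0,0.004,0,0,1,0,0.005,0,0,1,0,0.006,0,0,1,0,0.006,0,0,1]
}}

```text
time_s: 11.27
tcp_pos: [0.6252, 0.1142, 0.1165]
ee_rot: [-1.333, 0.992, -0.992]
wrist_force: [1.2, -0.7, 2.5]
width: 0.0317
```

```bash
python3 -c "
from h import *
st();togo([.6255,.1142,.1148],16.7)"
```

```text
{'time_s': 11.2667, 'q': [0.0027, 0.3018, 1.6596, -0.0002, 1.1803, -0.289], 'joint_velocities': [0.0006, -0.0004, 0.0012, -0.0021, -0.0004, -0.0], 'joint_efforts': [0.8296, -39.7478, -27.1693, 0.4007, 0.4815, 0.0464], 'tcp_pos': [0.6252, 0.1142, 0.1165], 'ee_rot': [-1.3334, 0.9917, -0.9917], 'wrist_force': [1.1923, -0.7066, 2.513], 'wrist_torque': [-0.3241, -0.3825, 0.0498], 'width': 0.0317}
t 11.27 tcp [0.6252 0.1142 0.1165] yaw 16.72 tilt z,y -0.0001 0.0001 q [ 0.    0.3   1.66 -0.    1.18 -0.29]
shift [0.0001 0.0017 0.0003] turn 0.02
```

{"name": "move_arm", "arguments": {
  "rows": [0,0.001,0,0,1,0,0.001,0,0,1,0,0.0015,0,0,1,0,0.0015,0,0,1]
}}

```text
time_s: 11.6
tcp_pos: [0.6252, 0.1142, 0.1152]
ee_rot: [-1.333, 0.992, -0.992]
wrist_force: [0.9, -1.8, 3.5]
width: 0.0319
```

```bash
python3 -c "
from h import *
st();togo([.6255,.1142,.1148],16.7)"
```

```text
{'time_s': 11.6, 'q': [0.0027, 0.3033, 1.6603, -0.0002, 1.1781, -0.289], 'joint_velocities': [0.0015, 0.0019, 0.0026, 0.0014, -0.0004, 0.0007], 'joint_efforts': [0.9624, -39.3784, -26.9565, 0.4742, 0.3785, 0.0429], 'tcp_pos': [0.6252, 0.1142, 0.1152], 'ee_rot': [-1.3334, 0.9917, -0.9917], 'wrist_force': [0.8618, -1.832, 3.4655], 'wrist_torque': [-0.3924, -0.2288, 0.0154], 'width': 0.0319}
t 11.6 tcp [0.6252 0.1142 0.1152] yaw 16.71 tilt z,y -0.0001 0.0001 q [ 0.    0.3   1.66 -0.    1.18 -0.29]
shift [0.0001 0.0004 0.0003] turn 0.01
```

{"name": "move_arm", "arguments": {
  "rows": [0,0.0005,0,0,1,0,0.0005,0,0,1,0,0.0008,0,0,1,0,0.0008,0,0,1]
}}

```text
time_s: 11.93
tcp_pos: [0.6253, 0.1142, 0.1147]
ee_rot: [-1.333, 0.992, -0.992]
wrist_force: [1.0, -1.2, 3.2]
width: 0.0317
```

```bash
python3 -c "
from h import *
st();togo([.6255,.1142,.1148],16.7)"
```

```text
{'time_s': 11.9333, 'q': [0.0027, 0.304, 1.6605, -0.0001, 1.177, -0.289], 'joint_velocities': [0.0007, 0.0012, 0.0001, -0.0005, -0.0009, 0.0017], 'joint_efforts': [1.0369, -38.7473, -26.6711, 0.5348, 0.2136, 0.0413], 'tcp_pos': [0.6253, 0.1142, 0.1147], 'ee_rot': [-1.3333, 0.9916, -0.9918], 'wrist_force': [0.9649, -1.2175, 3.2286], 'wrist_torque': [-0.4771, -0.0452, 0.062], 'width': 0.0317}
t 11.93 tcp [0.6253 0.1142 0.1147] yaw 16.71 tilt z,y 0.0 0.0001 q [ 0.    0.3   1.66 -0.    1.18 -0.29]
shift [ 0.0001 -0.0001  0.0002] turn 0.01
```

{"name": "move_arm", "arguments": {
  "rows": [0,0.0005,0,0,1,0,0.0005,0,0,1,0,0.001,0,0,1,0,0.001,0,0,1]
}}

```text
time_s: 12.27
tcp_pos: [0.6253, 0.1142, 0.1145]
ee_rot: [-1.334, 0.992, -0.992]
wrist_force: [-0.4, -1.6, 8.7]
width: 0.0319
```

```bash
python3 -c "
from h import *
st();togo([.6255,.1142,.1148],16.7)"
```

```text
{'time_s': 12.2667, 'q': [0.0027, 0.3044, 1.6603, -0.0003, 1.1771, -0.289], 'joint_velocities': [-0.0016, -0.0008, -0.0006, 0.0018, -0.0013, -0.001], 'joint_efforts': [0.943, -36.4598, -25.7459, 0.6028, -0.4333, 0.0411], 'tcp_pos': [0.6253, 0.1142, 0.1145], 'ee_rot': [-1.3336, 0.9916, -0.9916], 'wrist_force': [-0.4335, -1.6246, 8.6837], 'wrist_torque': [-0.4757, 0.3739, 0.0464], 'width': 0.0319}
t 12.27 tcp [0.6253 0.1142 0.1145] yaw 16.72 tilt z,y -0.0002 0.0002 q [ 0.    0.3   1.66 -0.    1.18 -0.29]
shift [ 0.0001 -0.0003  0.0002] turn 0.02
```

Wrist force z jumped to 8.7 N while the TCP stopped at 0.1145, right at the expected home height, so the cell is on the floor. I'll ease the push and release.

{"name": "move_arm", "arguments": {
  "rows": [0,-0.0006,0,0,1,0,-0.0006,0,0,0.1,0,-0.0006,0,0,-0.2,0,-0.0006,0,0,-0.3,0,-0.0006,0,0,-0.3,0,-0.0006,0,0,-0.3,0,-0.0006,0,0,-0.3,0,-0.0006,0,0,-0.3]
}}

```text
time_s: 12.93
tcp_pos: [0.6251, 0.1144, 0.1139]
ee_rot: [-1.333, 0.992, -0.991]
wrist_force: [0.6, -0.6, 0.1]
width: 0.0608
```

Run:
```python
from h import *
p,d=cap('scene','s9')
f=lambda im,x,y,w,h,k:cv2.resize(im[y:y+h,x:x+w],None,fx=k,fy=k,interpolation=cv2.INTER_CUBIC)
cv2.imwrite('pics/s9c.png',f(p,355,190,50,50,12))
st()
```

```text
{'time_s': 12.9833, 'q': [0.0027, 0.3048, 1.661, 0.0001, 1.1761, -0.289], 'joint_velocities': [-0.001, 0.0001, -0.0005, 0.0004, -0.0009, -0.0009], 'joint_efforts': [0.0119, -41.6311, -29.1579, 0.0627, 0.0387, 0.0], 'tcp_pos': [0.6251, 0.1143, 0.114], 'ee_rot': [-1.3333, 0.9919, -0.9915], 'wrist_force': [-0.563, 0.4423, -0.153], 'wrist_torque': [-0.0566, 0.0428, -0.04], 'width': 0.0612}
```

View pics/s9c.png

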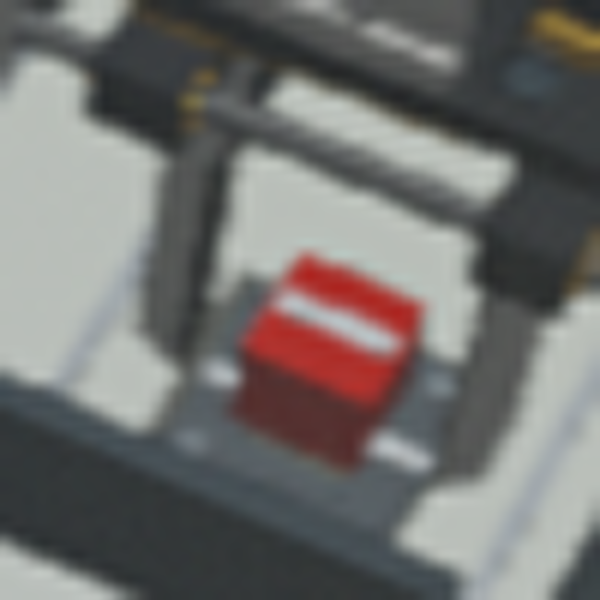

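The white line lies along the holder's marks: cap line from (280,300) to (395,345), holder marks at (222,372) and (402,452). The cap sits low on the holder, and the fingers are clear on both sides. I'll retract straight up.

{"name": "move_arm", "arguments": {
  "rows": [0,-0.01,0,0,-0.3,0,-0.03,0,0,-0.3,0,-0.06,0,0,-0.3,0,-0.09,0,0,-0.3,0,-0.12,0,0,0,0,-0.13,0,0,1,-0.04,-0.13,0,0,1,-0.08,-0.13,0,0,1,-0.12,-0.13,0,0,1,-0.152,-0.13,0,0,1]
}}

```text
time_s: 13.82
tcp_pos: [0.5802, 0.2619, 0.2436]
ee_rot: [-1.334, 0.992, -0.991]
wrist_force: [0.5, 1.0, 0.3]
width: 0.0248
```

{"name": "move_arm", "arguments": {
  "rows": [0,0,0,0,1,0,0,0,0,1,0,0,0,0,1,0,0,0,0,1]
}}

```text
time_s: 14.15
tcp_pos: [0.5818, 0.2587, 0.2437]
ee_rot: [-1.333, 0.993, -0.993]
wrist_force: [0.2, -0.3, -0.2]
width: 0.0008
```

Run:
```python
from h import *
p,d=cap('scene','s10');t,td=cap('top','t10')
f=lambda im,x,y,w,h,k:cv2.resize(im[y:y+h,x:x+w],None,fx=k,fy=k,interpolation=cv2.INTER_CUBIC)
cv2.imwrite('pics/s10c.png',np.hstack([f(p,320,120,130,120,3),f(t,170,155,130,120,3)]))
st()
# cap top height / position in scene & top
for n,dd,bgr in(('scene',d,p),('top',td,t)):
    b=bgr.astype(int); m=((b[...,2]-np.maximum(b[...,0],b[...,1]))>50)
    ys,xs=np.nonzero(m); k=[(x,y) for x,y in zip(xs,ys) if (355<x<410 and 180<y<245 if n=='scene' else 250<x<285 and 195<y<235)]
    if k: q=unproj(n,k,dd); print(n,len(k),q.mean(0).round(4),np.percentile(q[:,2],[50,80,95]).round(4))
```

```text
{'time_s': 14.25, 'q': [0.2405, 0.1861, 1.5559, -0.0001, 1.3999, -0.0494], 'joint_velocities': [0.0005, -0.002, -0.001, -0.0007, -0.0004, 0.0021], 'joint_efforts': [0.2771, -39.8181, -32.0937, 0.0795, 0.0221, -0.0019], 'tcp_pos': [0.5819, 0.2586, 0.2439], 'ee_rot': [-1.3328, 0.9931, -0.993], 'wrist_force': [-0.0477, 0.029, -0.5612], 'wrist_torque': [-0.0441, -0.0177, -0.0474], 'width': 0.0005}
scene 94 [0.6265 0.1134 0.1395] [0.1402 0.1418 0.1434]
top 96 [0.6213 0.11   0.1669] [0.1389 0.142  0.1444]
```

View pics/s10c.png

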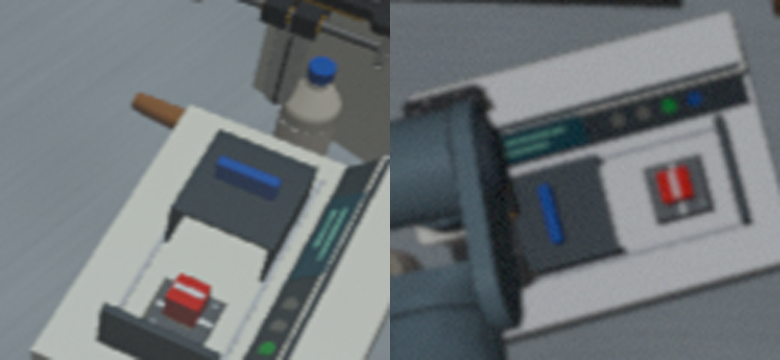

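Depth puts the cap top at about 0.142 m (expected 0.141), and its line is in line with the holder marks in both views. Next, lower behind the rib.

Run:
```python
from fit import *
s=status.get_state(); P=np.array([s['tcp_pos']]); print(proj('scene',P),proj('top',P))
R=cv2.Rodrigues(np.array(s['ee_rot'],float))[0]; print(proj('scene',P+R[:,1]*.082))
# rib top centre now
print(ray_z('scene',o(320,120,3,[(249,172)]),.177), ray_z('top',o(170,155,3,[(161,213)]),.177))
```

```text
[[411.90278948 151.98007067]] [[207.64896019 225.27197931]]
[[406.21048499 173.47676828]]
[[0.59020032 0.22937338 0.177     ]] [[0.58874461 0.22884726 0.177     ]]
```

{"name": "move_arm", "arguments": {
  "rows": [-0.004,0.02,0,0,1,-0.004,0.04,0,0,1,-0.004,0.055,0,0,1,-0.004,0.055,0,0,1,-0.004,0.055,0,0,1]
}}

```text
time_s: 14.67
tcp_pos: [0.5802, 0.2628, 0.1884]
ee_rot: [-1.334, 0.994, -0.992]
wrist_force: [-0.8, 0.3, 0.2]
width: 0.0005
```

Run:
```python
from h import *
p,d=cap('scene','s11')
f=lambda im,x,y,w,h,k:cv2.resize(im[y:y+h,x:x+w],None,fx=k,fy=k,interpolation=cv2.INTER_CUBIC)
cv2.imwrite('pics/s11c.png',f(p,360,120,80,80,7))
togo([.58,.262,.162],16.7)
```

```text
t 14.72 tcp [0.5809 0.2632 0.1898] yaw 16.66 tilt z,y 0.0007 0.0001 q [ 0.25  0.23  1.6  -0.    1.31 -0.04]
shift [ 0.0008  0.0278 -0.0013] turn -0.04
```

View pics/s11c.png

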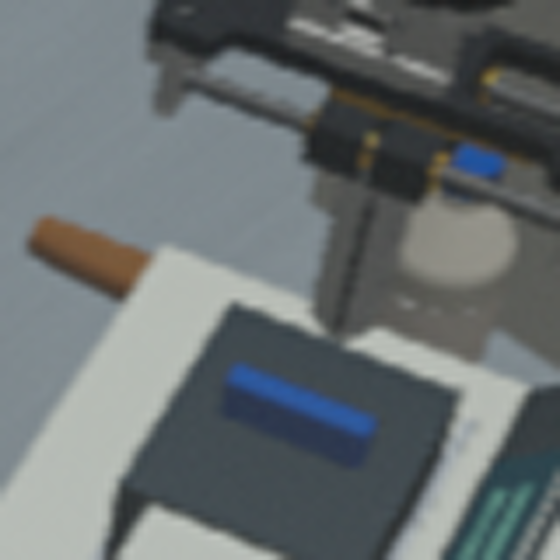

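The shut fingers hang behind the rib with clearance: tip at about (345,340), rib from (230,375) to (370,425). I'll lower them and start the push.

{"name": "move_arm", "arguments": {
  "rows": [0,0.02,-0.001,0,1,0,0.027,-0.001,0,1,0,0.027,-0.001,0,1,0.01,0.027,-0.001,0,1,0.02,0.027,-0.001,0,1,0.03,0.027,-0.001,0,1,0.04,0.027,-0.001,0,1,0.04,0.027,-0.001,0,1]
}}

```text
time_s: 15.38
tcp_pos: [0.5922, 0.223, 0.1631]
ee_rot: [-1.332, 0.992, -0.995]
wrist_force: [0.5, 0.3, -0.4]
width: 0.0007
```

Run:
```python
from h import *
p,d=cap('scene','s12')
f=lambda im,x,y,w,h,k:cv2.resize(im[y:y+h,x:x+w],None,fx=k,fy=k,interpolation=cv2.INTER_CUBIC)
cv2.imwrite('pics/s12c.png',f(p,340,120,100,110,5))
st()
```

```text
{'time_s': 15.4333, 'q': [0.1827, 0.2441, 1.6397, -0.0009, 1.2568, -0.107], 'joint_velocities': [0.0206, 0.0028, 0.0061, 0.0026, 0.0008, 0.0062], 'joint_efforts': [-0.3977, -40.6064, -30.553, 0.063, 0.0183, -0.0437], 'tcp_pos': [0.5918, 0.2236, 0.1627], 'ee_rot': [-1.3323, 0.9919, -0.9941], 'wrist_force': [-0.2591, 0.4508, -0.3885], 'wrist_torque': [-0.0382, 0.0172, 0.012], 'width': 0.0008}
```

View pics/s12c.png

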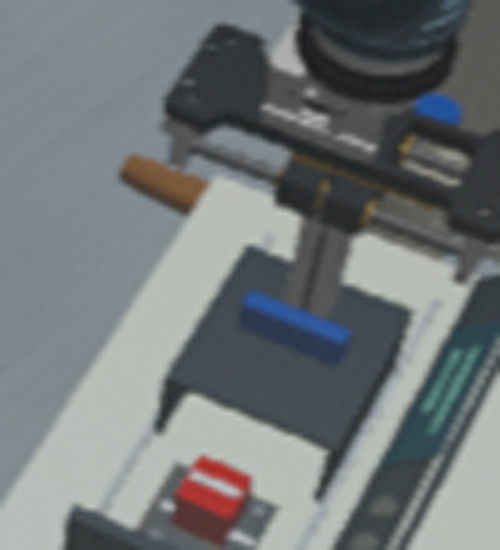

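The fingers are centred on the rib and the cover has started moving.

{"name": "move_arm", "arguments": {
  "rows": [0.012,0,0,0,1,0.024,0,0,0,1,0.036,0,0,0,1,0.048,0,0,0,1,0.06,0,0,0,1,0.07,0,0,0,1,0.08,0,0,0,1,0.08,0,0,0,1,0.08,0,0,0,1]
}}

```text
time_s: 16.18
tcp_pos: [0.6138, 0.1473, 0.1615]
ee_rot: [-1.334, 0.993, -0.993]
wrist_force: [-0.2, 0.6, -0.1]
width: 0.0003
```

Run:
```python
from h import *
s=st(); t=np.array(s['tcp_pos']); print((t-[.6251,.1143,0])[:2]@[-.287,.958])
```

```text
{'time_s': 16.1833, 'q': [0.0566, 0.2436, 1.6426, -0.0012, 1.2565, -0.2337], 'joint_velocities': [0.0182, 0.0009, 0.0059, 0.0063, 0.0026, 0.0036], 'joint_efforts': [-0.5343, -40.6378, -30.7108, 0.0413, 0.0184, -0.0184], 'tcp_pos': [0.6138, 0.1473, 0.1615], 'ee_rot': [-1.3344, 0.9928, -0.9925], 'wrist_force': [-0.1661, 0.6279, -0.0766], 'wrist_torque': [-0.0719, 0.0403, 0.0451], 'width': 0.0003}
0.03484390817939652
```

{"name": "move_arm", "arguments": {
  "rows": [0.004,0,0,0,1,0.008,0,0,0,1,0.012,0,0,0,1,0.015,0,0,0,1,0.017,0,0,0,1,0.018,0,0,0,1,0.018,0,0,0,1]
}}

```text
time_s: 16.77
tcp_pos: [0.619, 0.131, 0.1618]
ee_rot: [-1.334, 0.992, -0.992]
wrist_force: [-1.3, 1.1, -1.2]
width: 0.0003
```

Run:
```python
from h import *
s=st(); t=np.array(s['tcp_pos']); print((t-[.6251,.1143,0])[:2]@[-.287,.958])
```

```text
{'time_s': 16.7667, 'q': [0.0298, 0.246, 1.639, -0.0003, 1.257, -0.2618], 'joint_velocities': [0.0023, -0.0031, -0.0034, -0.0049, -0.0036, 0.0035], 'joint_efforts': [-0.8025, -41.161, -31.2746, -0.1923, -0.1686, -0.0098], 'tcp_pos': [0.619, 0.131, 0.1618], 'ee_rot': [-1.3337, 0.9919, -0.9916], 'wrist_force': [-1.2684, 1.0712, -1.2414], 'wrist_torque': [0.188, 0.2093, 0.0056], 'width': 0.0003}
0.017774839463386535
```

Continue in small steps until the firm stop shows up in the force.

{"name": "move_arm", "arguments": {
  "rows": [0.001,0,0,0,1,0.002,0,0,0,1,0.003,0,0,0,1,0.003,0,0,0,1]
}}

```text
time_s: 17.1
tcp_pos: [0.6197, 0.129, 0.162]
ee_rot: [-1.332, 0.993, -0.99]
wrist_force: [-1.4, 4.3, -1.8]
width: 0.0004
```

Run:
```python
from h import *
s=st(); t=np.array(s['tcp_pos']); print((t-[.6251,.1143,0])[:2]@[-.287,.958])
p,d=cap('scene','s13')
f=lambda im,x,y,w,h,k:cv2.resize(im[y:y+h,x:x+w],None,fx=k,fy=k,interpolation=cv2.INTER_CUBIC)
cv2.imwrite('pics/s13c.png',f(p,335,130,100,120,5))
```

```text
{'time_s': 17.1, 'q': [0.0258, 0.2464, 1.6383, 0.0016, 1.2576, -0.2665], 'joint_velocities': [0.0021, -0.0007, 0.001, -0.0065, -0.0019, 0.0028], 'joint_efforts': [-3.0791, -41.5419, -32.0504, -1.0728, -0.4709, -0.0064], 'tcp_pos': [0.6197, 0.129, 0.162], 'ee_rot': [-1.3324, 0.9927, -0.9903], 'wrist_force': [-1.4371, 4.2618, -1.8033], 'wrist_torque': [0.7479, 0.41, 0.0051], 'width': 0.0004}
0.01568132837857045
```

View pics/s13c.png

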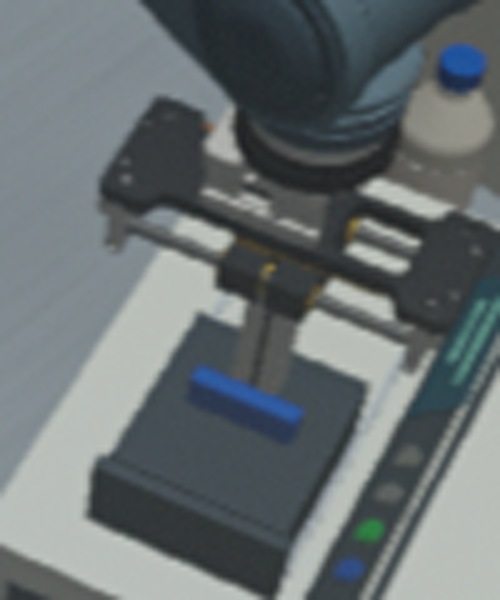

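The hood now meets the end wall, with the seam from (105,465) to (290,540), and the force is rising. One more small push to confirm the stop.

{"name": "move_arm", "arguments": {
  "rows": [0.001,0,0,0,1,0.002,0,0,0,1,0.002,0,0,0,1,0.002,0,0,0,1]
}}

```text
time_s: 17.48
tcp_pos: [0.6197, 0.129, 0.1621]
ee_rot: [-1.331, 0.994, -0.988]
wrist_force: [-4.0, 9.9, -0.2]
width: 0.0006
```

Run:
```python
from h import *
s=st(); t=np.array(s['tcp_pos']); print((t-[.6251,.1143,0])[:2]@[-.287,.958])
```

```text
{'time_s': 17.4833, 'q': [0.0242, 0.2465, 1.638, 0.0049, 1.2586, -0.2695], 'joint_velocities': [0.0019, 0.003, -0.0006, -0.0028, -0.0018, 0.001], 'joint_efforts': [-6.7534, -41.0889, -32.3122, -2.5112, -0.8851, -0.0012], 'tcp_pos': [0.6197, 0.129, 0.1621], 'ee_rot': [-1.3305, 0.9942, -0.9876], 'wrist_force': [-4.0008, 9.9267, -0.154], 'wrist_torque': [1.8012, 0.7357, 0.0251], 'width': 0.0006}
0.015590917060136985
```

The force is now about 10 N with no movement, so the cover is against its firm stop. Back off in +y (tool -x), then rise.

{"name": "move_arm", "arguments": {
  "rows": [-0.005,0,0,0,1,-0.015,0,0,0,1,-0.025,0,0,0,1,-0.025,-0.03,0,0,1,-0.04,-0.07,0,0,1,-0.08,-0.1,0,0,1,-0.12,-0.12,0,0,1,-0.16,-0.12,0,0,1,-0.16,-0.12,0,0,1,-0.16,-0.12,0,0,1]
}}

```text
time_s: 18.32
tcp_pos: [0.5738, 0.2824, 0.2832]
ee_rot: [-1.333, 0.987, -0.99]
wrist_force: [-0.6, 0.1, -0.8]
width: 0.0006
```

Run:
```python
from h import *
p,d=cap('scene','s14');t,td=cap('top','t14')
f=lambda im,x,y,w,h,k:cv2.resize(im[y:y+h,x:x+w],None,fx=k,fy=k,interpolation=cv2.INTER_CUBIC)
cv2.imwrite('pics/s14c.png',np.hstack([f(p,325,130,130,150,3),f(t,170,155,130,150,3)]))
st()
```

```text
{'time_s': 18.4167, 'q': [0.276, 0.1683, 1.5081, -0.0011, 1.4657, -0.0162], 'joint_velocities': [-0.0304, 0.0047, 0.0115, 0.0036, 0.001, -0.001], 'joint_efforts': [1.3426, -40.4437, -33.268, 0.1238, 0.0208, 0.0105], 'tcp_pos': [0.5744, 0.2794, 0.2816], 'ee_rot': [-1.3345, 0.9909, -0.9918], 'wrist_force': [1.659, -0.1786, 0.4983], 'wrist_torque': [-0.03, 0.0462, 0.0014], 'width': 0.0004}
```

View pics/s14c.png

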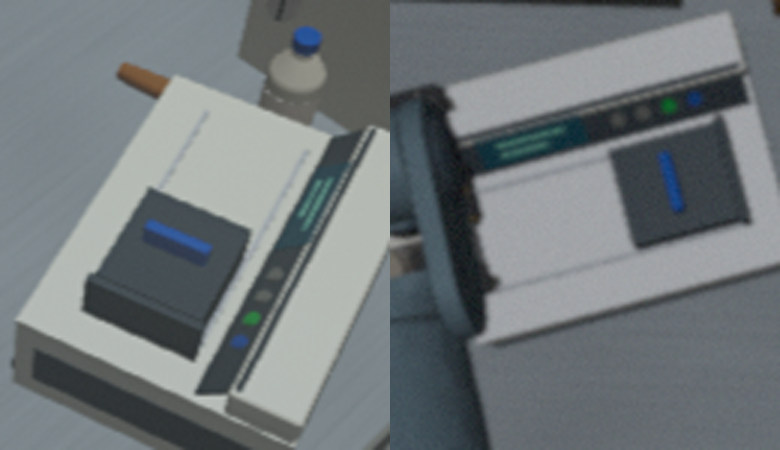

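View pics/s14.png

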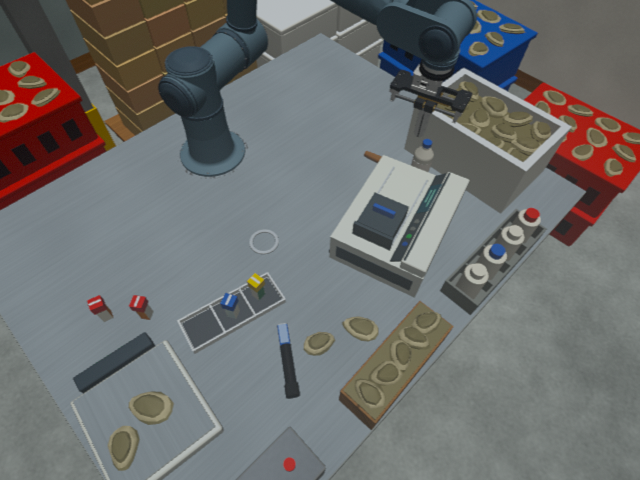

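The cover is shut against the end wall, the tray's red compartment is empty, and everything else is where it was. The gripper hangs free.

{"name": "move_arm", "arguments": {
  "rows": [0,0,0,0,1,0,0,0,0,1,0,0,0,0,1]
}}

```text
time_s: 18.67
tcp_pos: [0.5749, 0.2784, 0.2815]
ee_rot: [-1.333, 0.993, -0.993]
wrist_force: [-0.0, -0.1, -0.2]
width: 0.0002
```

```bash
python3 -c "
from bench import sign_off
print(sign_off())"
```

```text
the job is handed in; nothing more can be done
None
```

The standard cell is home in the photometer's well and the light cover is shut. I handed the job in at about 18.7 s; the hand-in reports no verdict.

- **Cell:** I took the red-capped cell from the tray by its cap (32 mm grip width), turned its white line to the photometer's light path and pressed it down past the spring. At the end it stopped against the floor at the expected height, with a wrist force of about 9 N. After release, the depth reading put the cap top at about 0.142 m (expected 0.141), and its line was in line with the holder's marks in both views.
- **Cover:** I pushed it by the rib until the force rose to about 10 N with no more movement. The pictures then showed the hood meeting the end wall.
- **Surroundings:** The final scene picture shows the other cells and bench items where they were, and the gripper clear.

**Disagreements:** The two cameras differed by 2–3 mm on the well's position. I settled it by looking at the held cell against the hole and then feeling my way in. With the cell in the well, I could not check its exact position or tilt beyond the cameras' few millimetres and the height of the stop. At the start the cover stood about 8 mm short of fully open, which made no difference.

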